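# Load the mill's grinding jar with a scoop of ceramic balls

## Robot

A 7-joint arm with a two-finger parallel gripper is mounted at the origin on the work surface. World frame = base frame: x ahead of the robot, y to its left, z up, the work surface at z = 0. Lengths are in m, angles in rad, forces in N, time in s.
With the tool pointing down it reaches from about 0.4 to 0.85 m from the base axis. Payload 10.4 kg.
Tool frame: the origin (TCP) lies on the centre line of the jaws, within the pads' length; the fingertips stand 17 mm ahead of it and the grasp point (between the pads) lies 2 mm behind it (manip.tcp_to_tips is the distance from the TCP to the fingertips, in m); z points along the fingers, x is the direction in which the jaws open and shut, and the axes are right-handed (so a half turn about z gives the same grasp; the last joint's range is limited). The gripper opens to 85 mm and grips with 20 to 120 N. Pads are 22 mm wide; open, the fingers measure 114 mm over their backs; the gripper's body (76 mm by 85 mm) begins 54 mm behind the grasp point. The pads swing forward as they close: fully open they stand 13 mm farther back than shut.
Start: joints at [1.303, 0.332, -0.065, 1.46, 0.022, 1.35, -0.088], TCP at [0.151, -0.606, 0.248] pointing down, gripper open.
Joint ranges: [-2.6, 2.6], [-0.5, 2.12], [-1.47, 1.34], [0.16, 2.42], [-1.27, 4.41], [0.06, 2.06], [-2.6, 2.6]. Speed limits (rad/s): [2.22, 2.22, 2.79, 2.79, 3.14, 3.14, 3.14].

## Interface

Orientations are given as a unit quaternion [x, y, z, w].
In Python, from workcell import manip gives the robot as it stands.
- The arm moves only by the shell command python3 -m pendant 'ROWS' [FORCE]. ROWS is JSON, a list of rows, each a list of 3 entries, a list of its own where there are three numbers: the shift along the world's x, y, z in cm, then the turn, a rotation vector about the world's x, y, z in degrees, then the closure in counts, from 0 (fully open) to 255 (shut). A call has 1 to 12 rows; each row shifts and turns the pose as measured when the row begins; what a row does not reach is not made up. A row lasts 1/8 s, in which the tool goes at most 62.5 mm and 10.7 degrees, less where a joint would pass 70% of its speed; a pose out of reach is approached as far as the arm can. A call is refused whole if a number of a shift passes 6.25 or a number of a turn 10.7, either way. A call with a gripper value outside its range is refused whole. The fingers move at their own pace and stop on an object; FORCE is the grip in N (left out, the last holds). Time passes only in rows, so rows that do not move let the fingers close. It gives the time, the measured TCP pose, the force and the opening at its end, in the units of the state.
- manip.get_obs(): the state, without advancing time (a new reading comes with each control period).
- manip.camera(name): name is "scene" or "top" or "wrist"; returns a dict with "pixels" (400x640x3 uint8, red, green, blue), "range_z" (400x640 float32, m along the optical axis (not along the pixel's ray), 0 where there is no reading), "K" (3x3 intrinsics, pixels), "dist" ([k1, k2, p1, p2, k3] as OpenCV has them; the pictures are not rectified), "origin" and "rotation" of the camera in the world; the wrist camera has in their place "hand_eye" (4x4, takes a point from camera to tool coordinates, whose origin is the TCP and whose axes are the tool frame's). Camera axes: x right, y down, z forward; pixel columns grow to the right and rows downward; lengths in m; the calibration is good to about 2 mm. A picture is of the moment at which its call begins: read the wrist's pose just before it.
- manip.hand_in(): hands the job in, once; it reports no verdict.
The state is a dict: "clock": time; "joint_pos": joint angles; "joint_velocities": joint speeds; "tau": joint torques, N m; "position": TCP position; "ee_rot": TCP orientation; "ft_force": force on the tool from outside, world axes, zero at the start; "torque": the same for the moment, N m; "grip_width": opening from 0.0 (shut) to 1.0 (fully open).
Only numpy, scipy, OpenCV 4.12 (cv2) and the standard library are available. Lean on these libraries where they do the work, as an engineer would, in place of code of your own. Each camera call takes 0.05 s, during which the arm holds its last target.

## Task

Use the small scoop to take white ceramic balls out of the steel tray and tip at least two of them into the open steel grinding jar (not the one with its lid on). Do not touch the balls with the gripper's fingers; the other balls may stay in the tray. Then set the scoop down, standing upright on the bench outside the tray, and let go of it.

Things in the scene. Friction and masses are not known exactly. Their poses are not given: they have to be found in the camera images.
- scoop_grip (a point): Small aluminium scoop, loose, 160 g, on the bench, mouth towards the robot within 30 degrees. Point: middle of its upright black handle, 80 mm above the underside. z up the handle, -x out of the mouth. Handle 14 mm thick along x, 30 mm wide along y, from 28 mm above the point to 50 mm below. Pan 86 mm long, 68 mm wide, from 79 mm to -x of the point to 7 mm to +x; back and side walls 34 mm high
- scoop_lip (a point): Middle of the scoop's straight front lip, at its underside: 79 mm to -x of and 80 mm below scoop_grip, same axes. The lip ramps up to a crest 5 mm high, 5 mm behind the edge; the floor then falls 2 degrees to the back. Side walls begin 16 mm behind the lip. Balls past the crest stay in if the mouth is held level or tipped slightly up; they roll out when it is tipped down some 45 degrees
- tray: Open steel tray, fixed, 210 mm along x, 96 mm along y, 36 mm high; walls and floor 4 mm thick. Origin: centre of its underside. Its -x end is nearer the robot (yaw within 15 degrees). The balls lie by that end; the +x half is empty: lower the scoop there, mouth to -x, until it is on the floor, and pull it along right up to the -x end wall, which stops the balls while the lip slides under them
- jar: Open round steel grinding jar, fixed, 112 mm across outside, 104 mm inside, 60 mm high, floor 5 mm thick. Origin: centre of its underside. On the robot's right; a jar of the same size closed by a lid with a small black knob (86 mm high) stands some 170 mm nearer or farther: leave that one
- ball1: white ceramic grinding ball, 25 mm in diameter, 32 g, smooth and slippery; its origin is its centre. Starts on the floor of the steel tray, by the -x end, within 30 mm of the tray's middle line
- ball2: white ceramic grinding ball, 25 mm in diameter, 32 g, smooth and slippery; its origin is its centre. Starts on the floor of the steel tray, by the -x end, within 30 mm of the tray's middle line
- ball3: white ceramic grinding ball, 25 mm in diameter, 32 g, smooth and slippery; its origin is its centre. Starts on the floor of the steel tray, by the -x end, within 30 mm of the tray's middle line
- ball4: white ceramic grinding ball, 25 mm in diameter, 32 g, smooth and slippery; its origin is its centre. Starts on the floor of the steel tray, by the -x end, within 30 mm of the tray's middle line
Not all that is in view belongs to the job. What is shaped like the tray but blue is not meant.

How it is judged:
By the outcome, as a careful person would: the job done as asked, in the order asked, and still so for the second after the job is handed in, with the robot touching nothing.
It also fails if it takes over 72 s, if anything falls off the work surface, if the arm or the gripper's body presses on something with over 40 N, if the wrist force passes 120 N, or if a joint passes its speed limit or range.

## Working session

There is one attempt and no reset: what is moved stays moved. The work goes in short steps, Python scripts to look and compute and a shell command to move; the robot and the scene stay as the last step left them, time stands still between calls to the robot, and variables do not carry over. Pictures are saved under pics/ and viewed, and the job is handed in when it is done.

```bash
ls; mkdir -p pics; cat > h.py <<'E'
import numpy as np, cv2
from workcell import manip
def cam(n,save=None):
    o=manip.get_obs(); c=manip.camera(n); c['obs']=o
    if save: cv2.imwrite('pics/'+save,cv2.cvtColor(c['pixels'],cv2.COLOR_RGB2BGR))
    if n=='wrist':
        from scipy.spatial.transform import Rotation as R
        T=np.eye(4);T[:3,:3]=R.from_quat(o['ee_rot']).as_matrix();T[:3,3]=o['position']
        M=T@np.array(c['hand_eye']);c['origin']=M[:3,3];c['rotation']=M[:3,:3]
    return c
def rays(c,uv):
    uv=np.asarray(uv,float).reshape(-1,1,2)
    p=cv2.undistortPoints(uv,np.array(c['K']),np.array(c['dist'])).reshape(-1,2)
    return np.c_[p,np.ones(len(p))]
def onplane(c,uv,z):
    d=rays(c,uv)@np.array(c['rotation']).T; o=np.array(c['origin'])
    return o+d*((z-o[2])/d[:,2])[:,None]
def depthpts(c,uv):
    uv=np.asarray(uv).reshape(-1,2).astype(int)
    r=rays(c,uv)*c['range_z'][uv[:,1],uv[:,0]][:,None]
    return r@np.array(c['rotation']).T+np.array(c['origin'])
def proj(c,P):
    R=np.array(c['rotation']);t=-R.T@np.array(c['origin'])
    return cv2.projectPoints(np.asarray(P,float).reshape(-1,3),cv2.Rodrigues(R.T)[0],t,np.array(c['K']),np.array(c['dist']))[0].reshape(-1,2)
E
python3 - <<'E'
from h import *
for n in ['scene','top','wrist']:
    c=cam(n,n+'0.png'); print(n,c['K'],c['origin'],c['rotation'])
print(manip.get_obs())
E
```

```text
pics
scene [[374.34349811   0.         316.35179683]
 [  0.         374.34349811 199.23753089]
 [  0.           0.           1.        ]] [ 0.91060714 -0.37515376  0.63599901] [ 0.81123808  0.41958699 -0.19604011 -0.35694231]
top [[411.58923206   0.         317.29058475]
 [  0.         411.58923206 201.269639  ]
 [  0.           0.           1.        ]] [ 0.24760364 -0.03101026  1.12842963] [ 0.70748135 -0.70207929  0.06518597 -0.04801673]
wrist [[347.37124731   0.         318.45265566]
 [  0.         347.37124731 195.94367873]
 [  0.           0.           1.        ]] [ 0.23137711 -0.58657923  0.37111766] [[ 2.42513903e-01 -9.19629715e-01 -3.08979279e-01]
 [-9.70147930e-01 -2.29893708e-01 -7.72131905e-02]
 [-2.48479035e-05  3.18480880e-01 -9.47929285e-01]]
{'clock': 0.15, 'joint_pos': array([ 1.30340346,  0.33276213, -0.06467748,  1.46070183,  0.02161509,
        1.34990449, -0.088481  ]), 'joint_velocities': array([ 0.00134114, -0.00076962,  0.00042647, -0.00400093,  0.00200951,
       -0.00030643,  0.00103505]), 'tau': array([ 1.15090363e-03, -6.25822520e+01,  4.95648407e-02, -3.91850674e+01,
        1.63019635e-02,  7.44318240e-03,  3.56202960e-07]), 'position': array([ 0.15139631, -0.60613113,  0.24769875]), 'ee_rot': array([ 7.88153369e-01, -6.15478655e-01, -4.45247610e-04, -3.05723096e-04]), 'ft_force': array([-0.38818709, -0.20107316, -0.66064831]), 'torque': array([-0.03244548,  0.02874314, -0.08175249]), 'grip_width': 1.004109294015549}
```

```bash
python3 - <<'E'
s=open('h.py').read()
s=s.replace("    return c\ndef rays","    else:\n        from scipy.spatial.transform import Rotation as R\n        c['rotation']=R.from_quat(c['rotation']).as_matrix()\n    return c\ndef rays",1)
open('h.py','w').write(s)
E
```

```text
(no output)
```

View pics/scene0.png

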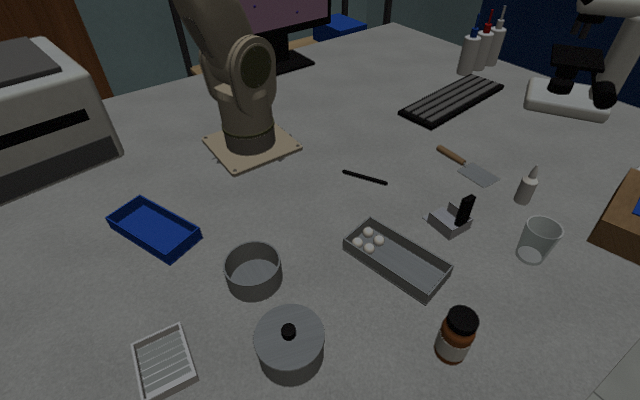

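View pics/top0.png

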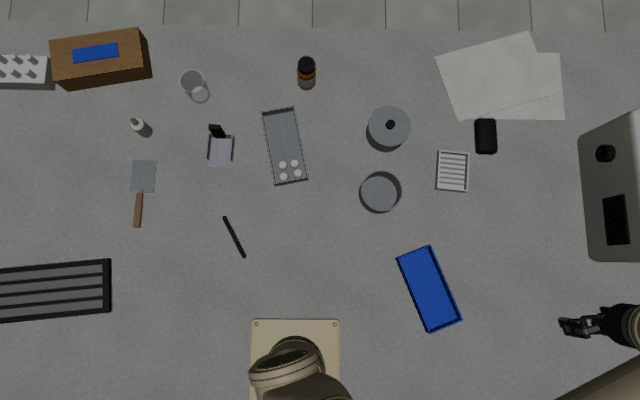

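View pics/wrist0.png

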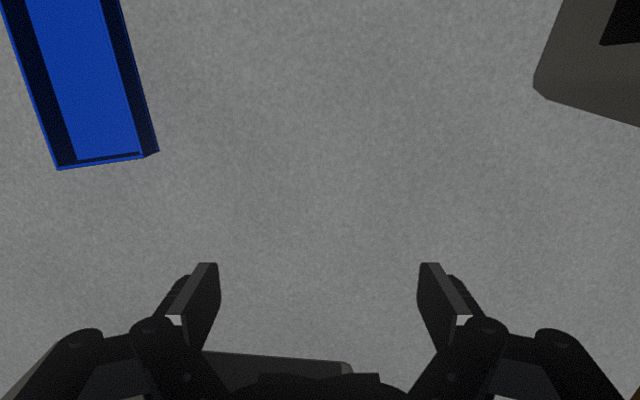

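Candidates (top view): steel tray (285,146), against the blue tray (428,288) and the slotted white rack (452,170). Scoop with black handle (220,148), against the spatula (143,180). Open jar (379,191), against the lidded one (389,127). Balls at about (282,165), (294,163), (287,174) and (297,173). I'll check these in a close crop and measure them.

```bash
python3 - <<'E'
from h import *
t=cam('top'); s=cam('scene')
a=cv2.resize(t['pixels'][90:230,180:430],None,fx=3.2,fy=3.2,interpolation=cv2.INTER_CUBIC)
b=cv2.resize(s['pixels'][180:310,330:500],None,fx=3.5,fy=3.5,interpolation=cv2.INTER_CUBIC)
cv2.imwrite('pics/tc.png',a[:,:,::-1]); cv2.imwrite('pics/sc.png',b[:,:,::-1])
# depth masks
vv,uu=np.mgrid[0:400,0:640]
def cloud(c):
    uv=np.c_[uu.ravel(),vv.ravel()]
    P=depthpts(c,uv).reshape(400,640,3); P[c['range_z']==0]=np.nan; return P
for n,c in(('top',t),('scene',s)):
    P=cloud(c); np.save(n+'.npy',P)
P=np.load('top.npy')
for u,v in[(216,130),(220,150),(285,130),(274,160),(282,165),(379,191),(389,127),(200,200)]: print(u,v,P[v,u].round(4))
E
```

```text
216 130 [0.5974 0.2068 0.1019]
220 150 [0.573  0.2163 0.0022]
285 130 [nan nan nan]
274 160 [0.5455 0.0642 0.0044]
282 165 [0.526  0.0402 0.0256]
379 191 [ 0.4606 -0.2302  0.0019]
389 127 [ 0.6184 -0.2455  0.0839]
200 200 [ 0.4309  0.2659 -0.002 ]
```

View pics/tc.png

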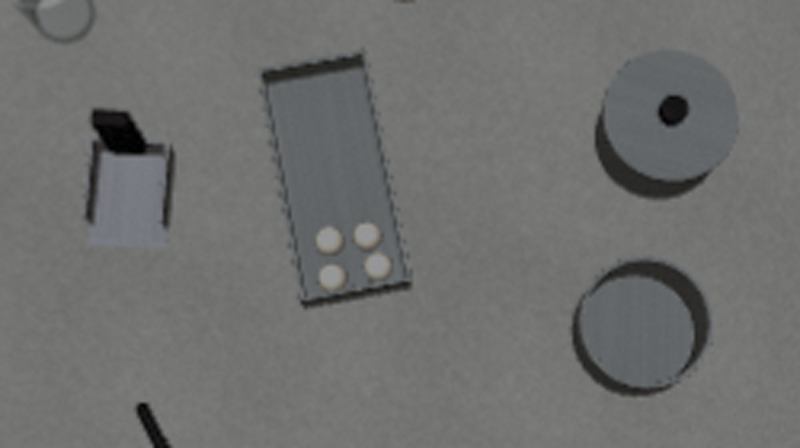

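View pics/sc.png

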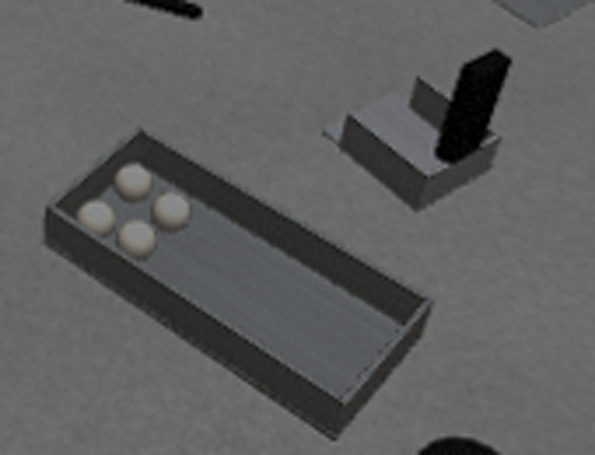

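```bash
python3 - <<'E'
from h import *
t=cam('top'); s=cam('scene')
def crop(c,u0,v0,u1,v1,f,n):
    a=cv2.resize(c['pixels'][v0:v1,u0:u1],None,fx=f,fy=f,interpolation=cv2.INTER_CUBIC).astype(float)*1.7
    cv2.imwrite('pics/'+n,a.clip(0,255).astype(np.uint8)[:,:,::-1])
crop(t,255,95,317,195,6,'t_tray.png'); crop(t,200,115,245,175,9,'t_scoop.png'); crop(s,335,210,460,305,6,'s_tray.png');crop(s,420,185,480,245,9,'s_scoop.png')
P=np.load('top.npy')
# jar rim pts by depth
for (u0,v0,u1,v1,lo,hi) in[(355,165,405,218,.05,.07),(255,95,317,195,.026,.046),(200,115,245,175,.025,.045),(200,115,245,175,.095,.12)]:
    Q=P[v0:v1,u0:u1].reshape(-1,3); Q=Q[(Q[:,2]>lo)&(Q[:,2]<hi)]
    print(len(Q),cv2.minAreaRect((Q[:,:2]*1000).astype(np.float32)),Q.min(0).round(3),Q.max(0).round(3))
E
```

```text
251 ((451.69036865234375, -226.90042114257812), (108.6217041015625, 111.74740600585938), 45.11587142944336) [ 0.396 -0.282  0.05 ] [ 0.508 -0.172  0.064]
444 ((582.7720336914062, 35.56926727294922), (209.8064422607422, 95.97360229492188), 11.775481224060059) [ 0.472 -0.032  0.026] [0.693 0.104 0.042]
127 ((577.0067138671875, 212.2538604736328), (68.72396087646484, 70.39897155761719), 87.11107635498047) [0.54  0.178 0.025] [0.614 0.248 0.043]
73 ((604.6943359375, 210.78504943847656), (28.5699405670166, 15.318612098693848), 84.4862289428711) [0.597 0.196 0.095] [0.614 0.225 0.111]
```

View pics/t_tray.png

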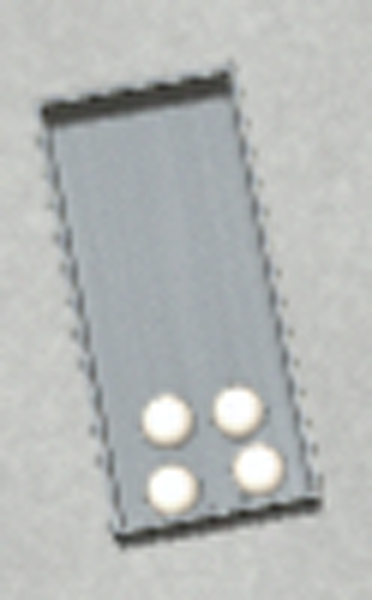

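View pics/t_scoop.png

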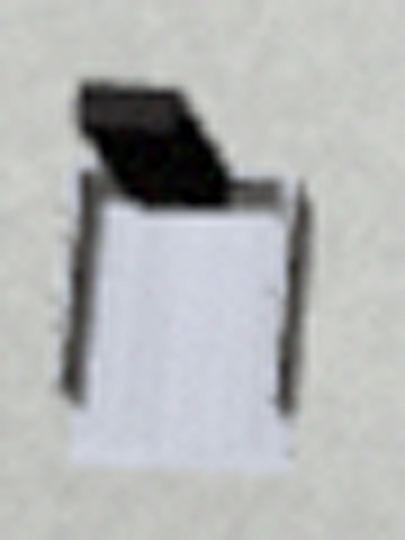

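View pics/s_tray.png

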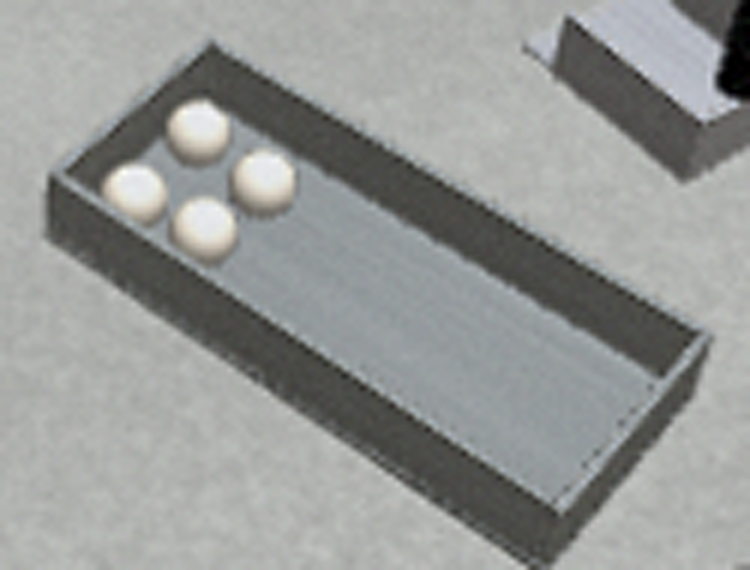

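View pics/s_scoop.png

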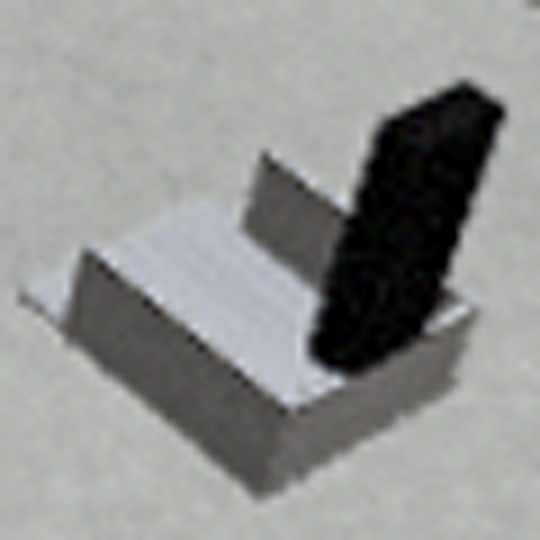

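```bash
python3 - <<'E'
from h import *
t=cam('top'); s=cam('scene')
P=np.load('top.npy')
Q=P[115:175,200:245].reshape(-1,3)
for lo,hi in[(.104,.115),(.1,.115)]:
    q=Q[(Q[:,2]>lo)&(Q[:,2]<hi)]; print(len(q),q[:,2].mean(),cv2.minAreaRect((q[:,:2]*1000).astype(np.float32)))
# lip line on z=0 (top & scene)
f=lambda x,y,u0,v0,k:[u0+(x+.5)/k-.5,v0+(y+.5)/k-.5]
print('lip top',onplane(t,[f(70,463,200,115,9),f(292,468,200,115,9)],0.0).round(4))
print('handletop',onplane(t,[f(82,84,200,115,9),f(183,92,200,115,9),f(82,122,200,115,9),f(190,130,200,115,9)],0.108).round(4))
print('scene lipcorner,back bottom corner L,R',onplane(s,[f(20,297,420,185,9),f(262,497,420,185,9),f(458,383,420,185,9)],0.0).round(4))
print('scene handletop',onplane(s,[f(378,125,420,185,9),f(465,82,420,185,9),f(505,110,420,185,9)],0.108).round(4))
# balls
for c,n,roi in((t,'top',(255,95,317,195)),(s,'scene',(335,210,400,270))):
    u0,v0,u1,v1=roi; im=c['pixels'][v0:v1,u0:u1].astype(int)
    m=(im.min(2)>(130 if n=='top' else 120)).astype(np.uint8)
    k=cv2.connectedComponentsWithStats(m)
    for i in range(1,k[0]):
        if k[2][i,4]>12:
            w=onplane(c,[k[3][i]+[u0,v0]],0.0165)[0]; d=w[:2]-[.5828,.0356]; a=np.radians(11.8)
            print(n,k[2][i,4],w.round(4),'tray',(d@[np.cos(a),np.sin(a)]).round(4),(d@[-np.sin(a),np.cos(a)]).round(4))
# jar rim: rays fit, circle from depth points
q=P[165:218,355:405].reshape(-1,3);q=q[(q[:,2]>.053)&(q[:,2]<.068)];print(cv2.minEnclosingCircle((q[:,:2]*1000).astype(np.float32)),q[:,:2].mean(0))
# tray rim depth in scene
S=np.load('scene.npy')
q=S[210:305,335:460].reshape(-1,3);q=q[(q[:,2]>.031)&(q[:,2]<.042)];print(len(q),cv2.minAreaRect((q[:,:2]*1000).astype(np.float32)))
q=S[235:305,215:290].reshape(-1,3);q=q[(q[:,2]>.053)&(q[:,2]<.068)];print(cv2.minEnclosingCircle((q[:,:2]*1000).astype(np.float32)))
print(manip.get_obs()['clock'])
E
```

```text
51 0.10695903095150085 ((603.6314086914062, 210.98028564453125), (28.48737907409668, 13.349711418151855), 84.05281066894531)
65 0.10598428487646458 ((605.10888671875, 210.64984130859375), (28.393430709838867, 15.338645935058594), 86.38672637939453)
lip top [[0.527  0.2499 0.    ]
 [0.5263 0.1814 0.    ]]
handletop [[0.6113 0.2248 0.108 ]
 [0.6094 0.1961 0.108 ]
 [0.6    0.2243 0.108 ]
 [0.5981 0.1937 0.108 ]]
scene lipcorner,back bottom corner L,R [[0.5248 0.1859 0.    ]
 [0.6093 0.182  0.    ]
 [0.6121 0.2531 0.    ]]
scene handletop [[0.5989 0.1991 0.108 ]
 [0.6009 0.2275 0.108 ]
 [0.6126 0.2268 0.108 ]]
top 32 [0.5358 0.008  0.0165] tray -0.0516 -0.0174
top 35 [0.5308 0.0405 0.0165] tray -0.0499 0.0154
top 31 [ 0.5077 -0.0022  0.0165] tray -0.0813 -0.0216
top 33 [0.498  0.0377 0.0165] tray -0.0825 0.0194
scene 35 [0.4926 0.0439 0.0165] tray -0.0866 0.0266
scene 38 [0.5254 0.0473 0.0165] tray -0.0538 0.0232
scene 41 [0.503  0.0047 0.0165] tray -0.0845 -0.0139
scene 41 [0.5302 0.015  0.0165] tray -0.0557 -0.0094
((452.13116455078125, -226.29208374023438), 56.32224655151367) [ 0.4524218  -0.22783541]
703 ((572.9163818359375, 90.33341217041016), (209.89495849609375, 204.26211547851562), 11.943029403686523)
((452.486572265625, -223.99307250976562), 56.901885986328125)
0.45
```

```bash
python3 -m pendant '[[[4.2,4.2,0],[0,0,4.6],0],[[4.2,4.2,0],[0,0,4.6],0],[[4.2,4.2,0],[0,0,4.6],0],[[4.2,4.2,0],[0,0,4.6],0],[[4.2,4.2,0],[0,0,4.6],0],[[4.2,4.2,0],[0,0,4.6],0],[[4.2,4.2,0],[0,0,4.6],0],[[1.8,5.8,0],[0,0,4.6],0],[[1.8,5.8,0],[0,0,4.6],0],[[1.8,5.8,0],[0,0,4.6],0],[[1.8,5.8,0],[0,0,4.6],0],[[1.8,5.8,0],[0,0,4.6],0]]' 60
```

```text
clock: 1.95
position: [0.5413, -0.0076, 0.2498]
ee_rot: [0.985, -0.17, 0.003, 0.002]
ft_force: [1.8, -0.4, -0.3]
grip_width: 1.002
```

```bash
python3 -m pendant '[[[1.6,5.4,0],[0,0,4.4],0],[[1.6,5.4,0],[0,0,4.4],0],[[1.6,5.4,0],[0,0,4.4],0],[[1.6,5.4,-1],[0,0,4.4],0],[[0,0.3,-1],[0,0,0],0],[[0,0,0],[0,0,0],0]]' 60
python3 - <<'E'
from h import *
c=cam('wrist','w1.png'); o=manip.get_obs(); print(o['position'],o['ee_rot'],o['joint_pos'].round(3))
E
```

```text
clock: 2.7
position: [0.6063, 0.2232, 0.2295]
ee_rot: [1.0, -0.01, 0.004, -0.0]
ft_force: [-0.3, -0.7, -0.2]
grip_width: 1.005
[0.60632417 0.22339398 0.23015141] [ 9.99940877e-01 -9.97277224e-03  4.32135428e-03 -3.35255384e-04] [ 0.13   0.492 -0.776  1.401  0.348  1.38  -0.669]
```

View pics/w1.png

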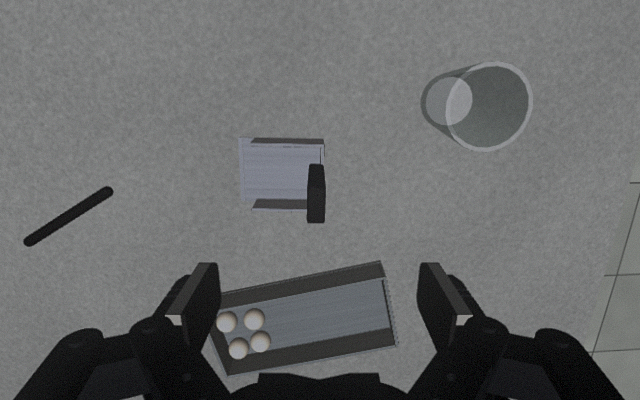

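The wrist view shows the scoop at about (283,172), its handle at (316,193), the tray along the bottom with the four balls near (245,333), and the glass at (475,105). I'll measure the handle, tray and balls in this frame.

```bash
python3 - <<'E'
from h import *
c=cam('wrist'); np.save('wrist_rot.npy',c['rotation'])
a=cv2.resize(c['pixels'][120:240,225:345],None,fx=5,fy=5,interpolation=cv2.INTER_CUBIC).astype(float)*1.9
cv2.imwrite('pics/w1c.png',a.clip(0,255).astype(np.uint8)[:,:,::-1])
a=cv2.resize(c['pixels'][250:390,195:415],None,fx=3.6,fy=3.6,interpolation=cv2.INTER_CUBIC).astype(float)*1.9
cv2.imwrite('pics/w1t.png',a.clip(0,255).astype(np.uint8)[:,:,::-1])
vv,uu=np.mgrid[0:400,0:640]
P=depthpts(c,np.c_[uu.ravel(),vv.ravel()]).reshape(400,640,3);P[c['range_z']==0]=np.nan
def rect(u0,v0,u1,v1,lo,hi):
    Q=P[v0:v1,u0:u1].reshape(-1,3);Q=Q[(Q[:,2]>lo)&(Q[:,2]<hi)]
    print(len(Q),Q[:,2].mean(),cv2.minAreaRect((Q[:,:2]*1000).astype(np.float32)))
rect(225,120,345,240,.103,.115)
rect(225,120,345,240,.029,.041)
rect(195,250,415,390,.031,.041)
for u,v in [(226,322),(254,319),(238,348),(260,342)]: 
    w=onplane(c,[[u,v]],.0165)[0]; print(w)
E
```

```text
672 0.10570743974905977 ((605.8219604492188, 214.69976806640625), (29.744979858398438, 13.672204971313477), 88.2745361328125)
553 0.03175920787891946 ((577.6812133789062, 215.52459716796875), (68.40251922607422, 69.42960357666016), 87.49535369873047)
1936 0.03353951978744592 ((584.3367919921875, 38.290260314941406), (210.699462890625, 98.31192779541016), 11.888955116271973)
[0.49641261 0.03792039 0.0165    ]
[0.52970518 0.04156122 0.0165    ]
[ 0.50669795 -0.00059321  0.0165    ]
[0.53410841 0.00796558 0.0165    ]
```

View pics/w1c.png

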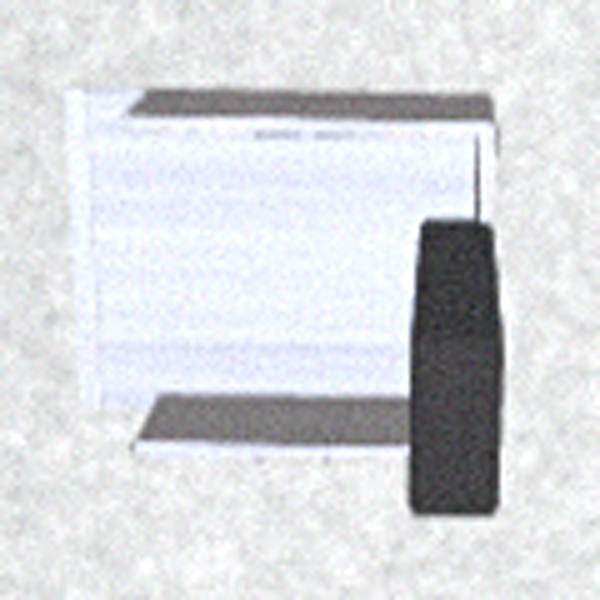

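View pics/w1t.png

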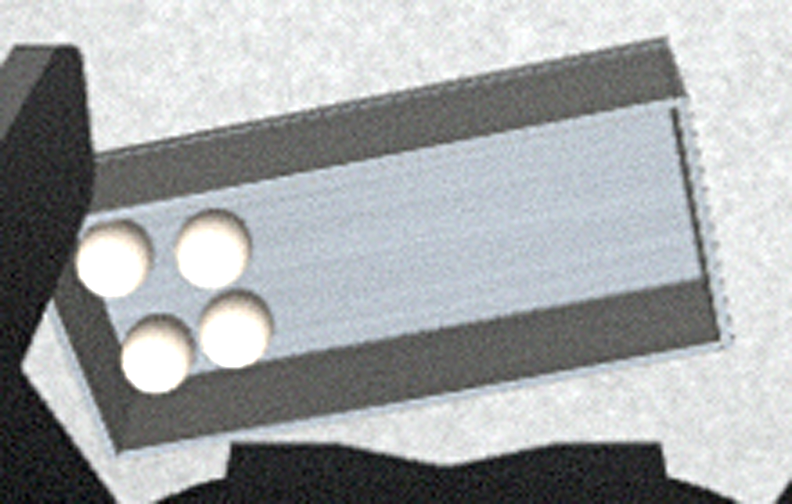

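```bash
python3 -m pendant '[[[0,-0.9,-1.5],[0,0.5,-0.9],0],[[0,0,-4],[0,0,0],0],[[0,0,-4],[0,0,0],0],[[0,0,-3.5],[0,0,0],0],[[0,0,-2],[0,0,0],0],[[0,0,0],[0,0,0],0]]' 60
```

```text
clock: 3.55
position: [0.6086, 0.2016, 0.0761]
ee_rot: [1.0, -0.027, 0.002, 0.002]
ft_force: [-0.2, 0.1, 1.1]
grip_width: 0.999
```

```bash
python3 -m pendant '[[[0,0,0],[0,0,0],0]]' 60
python3 - <<'E'
from h import *
c=cam('wrist','w2.png'); o=manip.get_obs(); print(o['position'],o['ee_rot'],o['joint_pos'].round(3),o['joint_velocities'].round(3))
E
```

```text
clock: 3.68
position: [0.6093, 0.2014, 0.0773]
ee_rot: [1.0, -0.027, 0.002, 0.002]
ft_force: [0.8, 1.0, 0.6]
grip_width: 1.004
[0.6093642  0.20146161 0.07735   ] [ 0.99962057 -0.02736664  0.00251511  0.00185881] [ 0.13   0.615 -0.71   1.566  0.437  1.121 -0.737] [-0.006 -0.003  0.     0.     0.002 -0.003 -0.001]
```

View pics/w2.png

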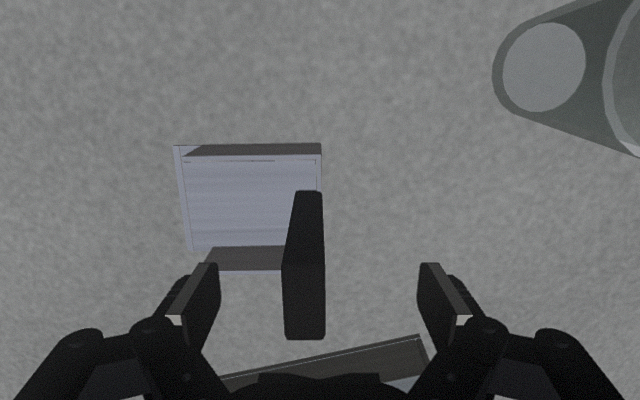

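```bash
python3 -m pendant '[[[-0.3,0.8,0.1],[0.2,0.2,1],0],[[0,0.4,0],[0,0,0],0],[[0,0,0],[0,0,0],0],[[0,0,0],[0,0,0],0]]' 60
python3 - <<'E'
from h import *
c=cam('wrist','w3.png'); o=manip.get_obs(); print(o['position'],o['ee_rot'],o['joint_velocities'].round(3))
P0=onplane(c,[[283,190]],.108); print(proj(c,[[.6058,.2147,.108],[.6058,.2297,.108],[.6058,.1997,.108]]))
E
```

```text
clock: 4.22
position: [0.6072, 0.2156, 0.0812]
ee_rot: [1.0, -0.018, 0.003, -0.001]
ft_force: [-0.6, -0.3, 0.0]
grip_width: 1.003
[0.60719634 0.21563951 0.0811785 ] [ 9.99841651e-01 -1.76029674e-02  2.50011070e-03 -7.47396091e-04] [ 0.001  0.004  0.001  0.001 -0.001 -0.002  0.001]
[[313.24871939 334.35974585]
 [311.40013621 297.16103529]
 [314.94693594 368.32515488]]
```

View pics/w3.png

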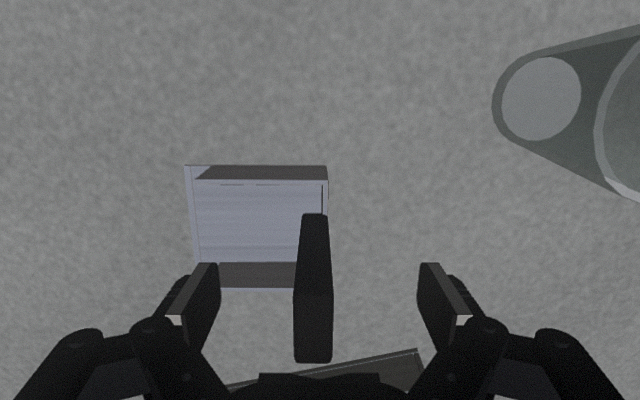

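```bash
python3 -m pendant '[[[0,0,0],[0,0.2,0],255],[[0,0,0],[0,0,0],255],[[0,0,0],[0,0,0],255],[[0,0,0],[0,0,0],255],[[0,0,0],[0,0,0],255],[[0,0,0],[0,0,0],255],[[0,0,0],[0,0,0],255],[[0,0,0],[0,0,0],255]]' 80
```

```text
clock: 5.28
position: [0.6072, 0.2152, 0.081]
ee_rot: [1.0, -0.018, 0.001, -0.001]
ft_force: [0.6, 0.1, 0.6]
grip_width: 0.151
```

```bash
python3 -m pendant '[[[0,0,2],[0,0,0],255],[[0,0,4],[0,0,0],255],[[0,0,4],[0,0,0],255],[[1.4,-4,0],[0,0,3.5],255],[[1.4,-4,0],[0,0,3.5],255],[[1.4,-4,0],[0,0,3.5],255],[[1.4,-4,0],[0,0,3.4],255],[[0,0,0],[0,0,0],255],[[0,0,0],[0,0,0],255]]' 80
python3 - <<'E'
from h import *
c=cam('scene','s4.png');o=manip.get_obs(); print(o['position'],o['ee_rot'],o['joint_pos'].round(2),o['ft_force'])
cam('wrist','w4.png')
E
```

```text
clock: 6.4
position: [0.6638, 0.0525, 0.196]
ee_rot: [0.994, 0.109, 0.004, -0.001]
ft_force: [0.2, 0.4, -1.8]
grip_width: 0.153
[0.66394068 0.05191801 0.19594642] [ 9.94072902e-01  1.08646456e-01  3.74517133e-03 -9.92991666e-04] [ 0.38  0.56 -0.76  1.39  0.39  1.34 -0.17] [-1.19582927 -1.55954203 -1.02545575]
```

View pics/s4.png

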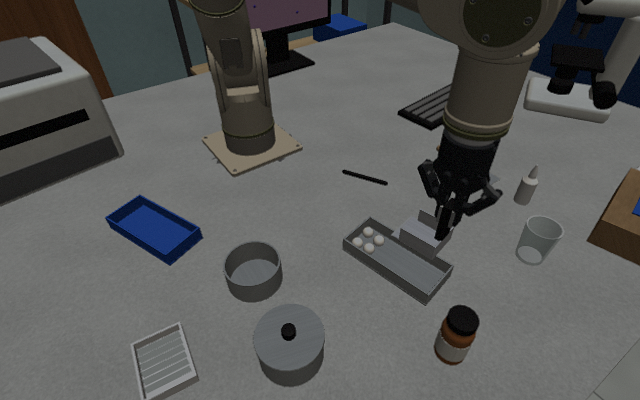

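View pics/w4.png

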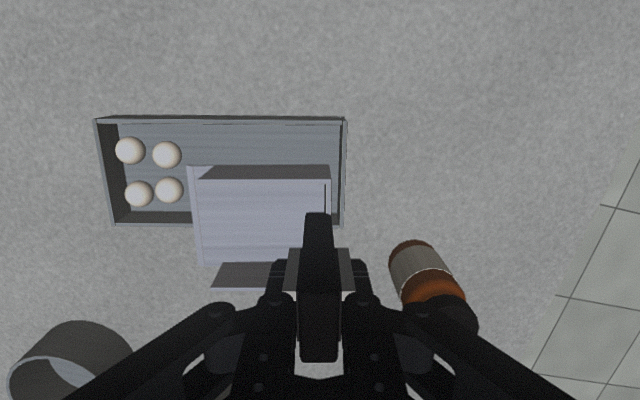

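```bash
python3 - <<'E'
from h import *
c=cam('wrist');
a=cv2.resize(c['pixels'][100:300,80:380],None,fx=2.6,fy=2.6,interpolation=cv2.INTER_CUBIC).astype(float)*1.9
cv2.imwrite('pics/w4c.png',a.clip(0,255).astype(np.uint8)[:,:,::-1])
vv,uu=np.mgrid[0:400,0:640]
P=depthpts(c,np.c_[uu.ravel(),vv.ravel()]).reshape(400,640,3);P[c['range_z']==0]=np.nan
Q=P[100:240,80:360].reshape(-1,3);Q=Q[(Q[:,2]>.029)&(Q[:,2]<.042)];print(len(Q),cv2.minAreaRect((Q[:,:2]*1000).astype(np.float32)))
Q=P[150:300,180:345].reshape(-1,3);Q=Q[(Q[:,2]>.110)&(Q[:,2]<.16)];print(len(Q),cv2.minAreaRect((Q[:,:2]*1000).astype(np.float32)))
print(onplane(c,[[188,165],[203,267]],.115))
for p in [(200,200),(230,220),(280,190),(280,250)]: print(P[p[1],p[0]])
E
```

```text
3135 ((583.7684326171875, 38.094966888427734), (211.04177856445312, 96.31964874267578), 11.673952102661133)
13835 ((628.7898559570312, 43.361122131347656), (86.7890625, 69.4521255493164), 12.35705280303955)
[[ 5.80724036e-01  6.73696422e-02  1.15000000e-01]
 [ 5.97444351e-01 -4.50415469e-04  1.15000000e-01]]
[0.59073257 0.04714207 0.11639058]
[0.61068476 0.03755569 0.11572347]
[0.63799551 0.06381673 0.11531347]
[0.64547696 0.02374805 0.11608525]
```

View pics/w4c.png

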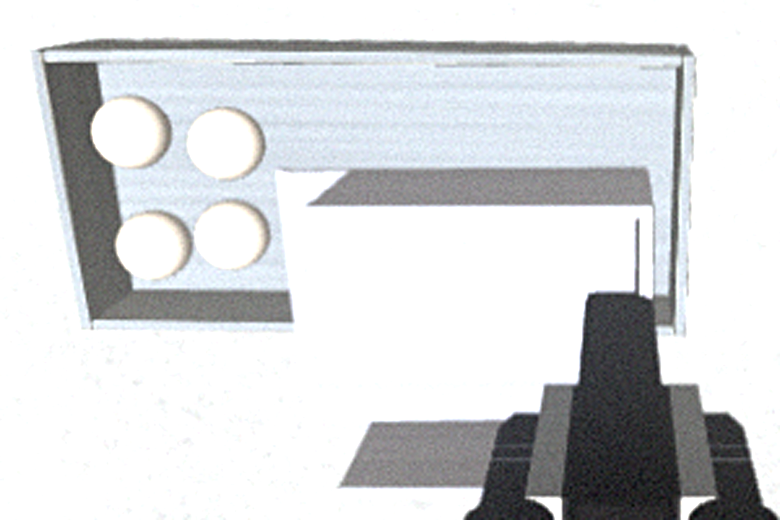

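```bash
python3 -m pendant '[[[0,0.3,-2],[0,0.3,-0.6],255],[[0,0,-3.5],[0,0,0],255],[[0,0,-3],[0,0,0],255],[[0,0,-1],[0,0,0],255],[[0,0,0],[0,0,0],255],[[0,0,0],[0,0,0],255]]' 80
python3 - <<'E'
from h import *
o=manip.get_obs(); print(o['position'],o['ee_rot'],o['ft_force'])
cam('wrist','w5.png')
E
```

```text
clock: 7.3
position: [0.6616, 0.0609, 0.0949]
ee_rot: [0.994, 0.106, -0.0, -0.002]
ft_force: [-0.4, 0.1, -0.8]
grip_width: 0.154
[0.66159954 0.06085672 0.09491328] [ 9.94373278e-01  1.05912034e-01 -2.82945170e-04 -2.08446644e-03] [-0.38535497  0.0667501  -0.79904483]
```

View pics/w5.png

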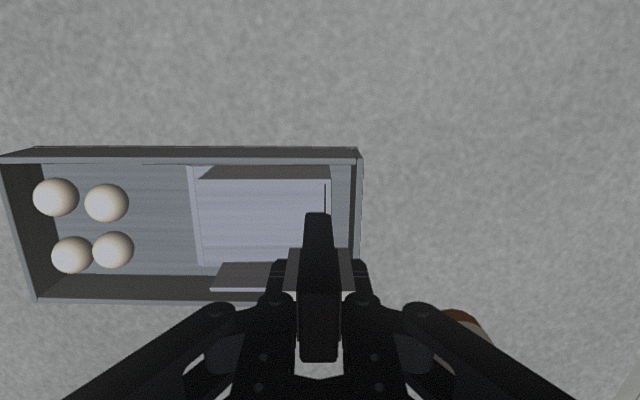

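```bash
python3 -m pendant '[[[0.1,-0.6,0],[0,0,-0.4],255],[[0,0,0],[0,0,0],255],[[0,0,-0.5],[0,0,0],255],[[0,0,0],[0,0,0],255]]' 80
python3 - <<'E'
from h import *
o=manip.get_obs(); print(o['position'],o['ee_rot'],o['ft_force'])
c=cam('wrist')
vv,uu=np.mgrid[0:400,0:640]
P=depthpts(c,np.c_[uu.ravel(),vv.ravel()]).reshape(400,640,3);P[c['range_z']==0]=np.nan
for p in [(200,200),(230,220),(280,190),(280,250),(170,220)]: print(P[p[1],p[0]])
E
```

```text
clock: 7.85
position: [0.6638, 0.054, 0.0917]
ee_rot: [0.995, 0.102, 0.001, -0.002]
ft_force: [-0.6, 0.3, -1.6]
grip_width: 0.156
[0.66379995 0.05403559 0.09173079] [ 0.99481353  0.10169018  0.00137761 -0.00180486] [-0.61626172  0.3489063  -1.59207744]
[0.59032533 0.05007064 0.0128238 ]
[0.6102814  0.04057473 0.01288282]
[0.637839   0.06620348 0.01201256]
[0.64470529 0.02559915 0.01170967]
[0.56877009 0.02732426 0.00186769]
```

```bash
python3 -m pendant '[[[0,0,-0.4],[0,0,0],255],[[0,0,-0.15],[0,0,0],255],[[0,0,0],[0,0,0],255]]' 80
```

```text
clock: 8.28
position: [0.6639, 0.0544, 0.086]
ee_rot: [0.995, 0.102, 0.001, -0.002]
ft_force: [0.5, 0.1, -1.1]
grip_width: 0.153
```

```bash
python3 -m pendant '[[[0,0,-0.15],[0,0,0],255],[[0,0,-0.1],[0,0,0],255],[[0,0,0],[0,0,0],255]]' 80
```

```text
clock: 8.65
position: [0.6643, 0.0547, 0.0852]
ee_rot: [0.995, 0.102, 0.002, -0.002]
ft_force: [-0.1, 0.3, -0.6]
grip_width: 0.156
```

```bash
python3 -m pendant '[[[0,0,-0.15],[0,0,0],255],[[0,0,0],[0,0,0],255]]' 80
```

```text
clock: 8.9
position: [0.6647, 0.055, 0.0851]
ee_rot: [0.995, 0.102, 0.003, -0.002]
ft_force: [-0.3, -0.7, -1.4]
grip_width: 0.156
```

```bash
python3 -m pendant '[[[-0.98,-0.2,-0.1],[0,0,0],255],[[-0.98,-0.2,-0.1],[0,0,0],255],[[-0.98,-0.2,-0.1],[0,0,0],255],[[-0.98,-0.2,-0.1],[0,0,0],255]]' 80
python3 - <<'E'
from h import *
o=manip.get_obs(); print(o['position'],o['ee_rot'],o['ft_force'])
cam('wrist','w6.png')
E
```

```text
clock: 9.4
position: [0.6293, 0.0484, 0.0857]
ee_rot: [0.995, 0.102, 0.01, -0.002]
ft_force: [3.0, 0.6, 4.5]
grip_width: 0.155
[0.6292667  0.04841955 0.08569029] [ 0.9947165   0.1021326   0.01010427 -0.00243491] [3.02851461 0.63541524 4.52146319]
```

View pics/w6.png

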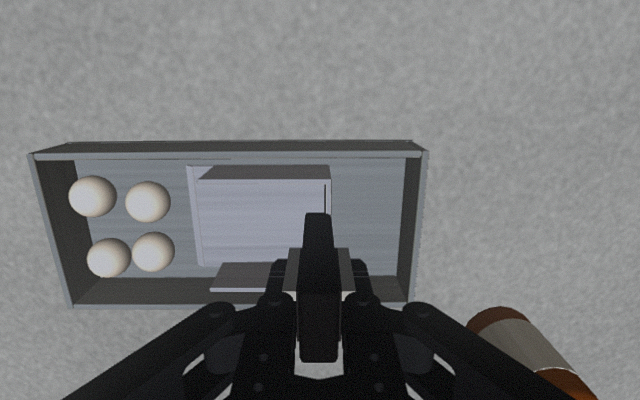

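```bash
python3 -m pendant '[[[-0.8,-0.16,-0.05],[-0.1,0.7,0],255],[[-0.8,-0.16,-0.05],[-0.1,0.4,0],255],[[-0.8,-0.16,-0.05],[0,0.2,0],255]]' 80
python3 - <<'E'
from h import *
o=manip.get_obs(); print(o['position'],o['ee_rot'],o['ft_force'])
cam('wrist','w7.png')
E
```

```text
clock: 9.82
position: [0.604, 0.0432, 0.085]
ee_rot: [0.995, 0.102, -0.001, -0.002]
ft_force: [3.8, 1.7, 5.2]
grip_width: 0.155
[0.60395061 0.04320754 0.08495249] [ 9.94772857e-01  1.02097877e-01 -5.59047637e-04 -1.63501138e-03] [3.81694708 1.66795263 5.15869463]
```

View pics/w7.png

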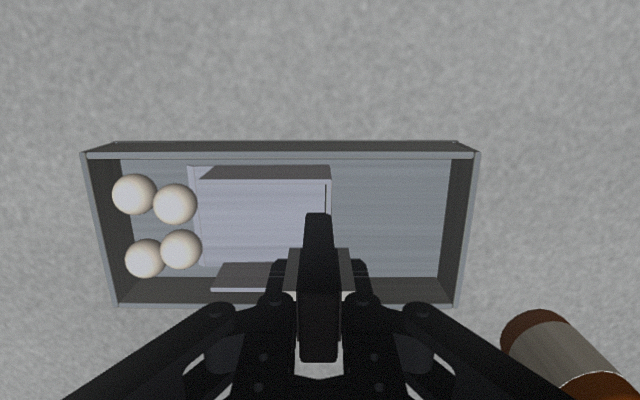

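```bash
python3 -m pendant '[[[-0.7,-0.15,-0.05],[0,-0.1,0],255],[[-0.7,-0.15,-0.05],[0,0,0],255],[[-0.7,-0.15,-0.05],[0,0.2,0],255]]' 80
python3 - <<'E'
from h import *
o=manip.get_obs(); print(o['position'],o['ee_rot'],o['ft_force'])
cam('wrist','w8.png')
E
```

```text
clock: 10.25
position: [0.5827, 0.0387, 0.0849]
ee_rot: [0.995, 0.102, 0.001, -0.002]
ft_force: [3.4, 0.1, 5.4]
grip_width: 0.152
[0.58274325 0.03872618 0.08491672] [ 9.94770215e-01  1.02119668e-01  8.09201668e-04 -1.77158424e-03] [3.38709663 0.11199029 5.35696301]
```

View pics/w8.png

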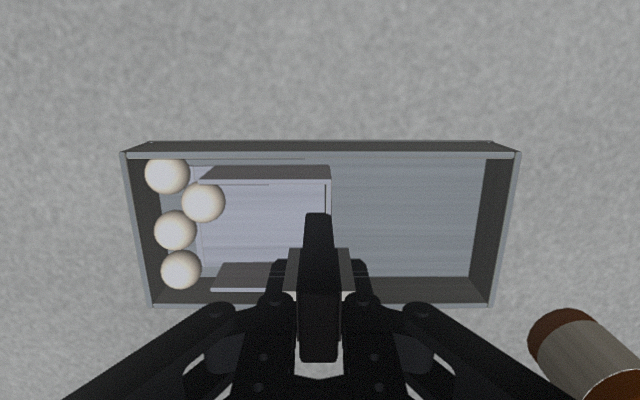

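```bash
cat > b.py <<'E'
from h import *
import sys
c=cam('wrist',sys.argv[1]); o=manip.get_obs(); print(o['position'],o['ee_rot'].round(4),o['ft_force'].round(1))
im=c['pixels'].astype(int); m=((im.min(2)>120)).astype(np.uint8); m[320:]=0; m[:100]=0; m[:,400:]=0
g=cv2.GaussianBlur(cv2.cvtColor(c['pixels'],cv2.COLOR_RGB2GRAY),(3,3),0)
h=cv2.HoughCircles(g,cv2.HOUGH_GRADIENT,1,20,param1=80,param2=14,minRadius=15,maxRadius=30)
a=np.radians(11.7)
S=np.array(o['position'])[:2]+[-.035,-.0085]
f=lambda w:((w[:2]-[.5838,.0381])@np.array([[np.cos(a),-np.sin(a)],[np.sin(a),np.cos(a)]])).round(4)
print('scoop centre tray',f(S),'lip x',f(S)[0]-.043)
for x,y,r in h[0]:
    if x<330 and 130<y<310 and im[int(y),int(x)].min()>120:
        print((x,y,r),f(onplane(c,[[x,y]],.0165)[0]))
E
python3 b.py w9.png
```

```text
[0.58231688 0.0386414  0.0849062 ] [ 9.948e-01  1.021e-01  4.000e-04 -1.700e-03] [0.9 0.2 6.9]
scoop centre tray [-0.0373 -0.0004] lip x -0.0803
(np.float32(180.5), np.float32(270.5), np.float32(18.8)) [-0.0883 -0.0319]
(np.float32(176.5), np.float32(228.5), np.float32(20.4)) [-0.087  -0.0029]
(np.float32(208.5), np.float32(200.5), np.float32(21.4)) [-0.0656  0.0151]
(np.float32(164.5), np.float32(173.5), np.float32(19.4)) [-0.0895  0.0315]
```

```bash
python3 -m pendant '[[[0.4,0.1,0.05],[0,0,0],255],[[-0.08,0.4,0.02],[0,0,0],255],[[-0.08,0.4,0],[0,0,0],255],[[0,0,0],[0,0,0],255]]' 80; python3 b.py w10.png
```

```text
clock: 10.85
position: [0.5825, 0.0463, 0.0849]
ee_rot: [0.995, 0.101, -0.001, -0.0]
ft_force: [1.2, -0.6, 3.8]
grip_width: 0.153
[0.58252906 0.04628588 0.08493882] [ 9.948e-01  1.014e-01 -1.300e-03 -6.000e-04] [ 0.4 -0.9  4.1]
scoop centre tray [-0.0356  0.007 ] lip x -0.0786
(np.float32(172.5), np.float32(240.5), np.float32(18.8)) [-0.0892 -0.0037]
(np.float32(236.5), np.float32(200.5), np.float32(21.7)) [-0.0475  0.0224]
(np.float32(179.5), np.float32(280.5), np.float32(18.8)) [-0.0886 -0.0321]
(np.float32(164.5), np.float32(185.5), np.float32(19.9)) [-0.089   0.0316]
```

View pics/w10.png

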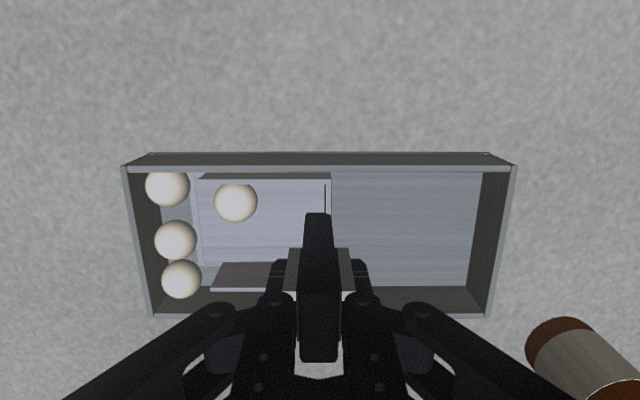

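```bash
python3 -m pendant '[[[-0.04,0.2,0],[0,0,0],255],[[-0.5,-0.1,-0.05],[0,0,0],255],[[-0.5,-0.1,-0.05],[0,0,0],255],[[-0.4,-0.08,-0.03],[0,0,0],255]]' 80; python3 b.py w11.png
```

```text
clock: 11.4
position: [0.5701, 0.0466, 0.085]
ee_rot: [0.995, 0.102, 0.002, -0.001]
ft_force: [6.4, -0.8, 3.0]
grip_width: 0.154
[0.56960824 0.04647253 0.08490258] [ 0.9948  0.1017  0.002  -0.0012] [3.6 0.  5. ]
scoop centre tray [-0.0482  0.0099] lip x -0.0912
(np.float32(182.5), np.float32(191.5), np.float32(21.0)) [-0.0903  0.0309]
(np.float32(191.5), np.float32(246.5), np.float32(21.3)) [-0.0892 -0.0046]
(np.float32(263.5), np.float32(200.5), np.float32(19.0)) [-0.0432  0.0253]
(np.float32(196.5), np.float32(284.5), np.float32(18.0)) [-0.0893 -0.0317]
(np.float32(302.5), np.float32(196.5), np.float32(23.9)) [-0.0203  0.0277]
```

View pics/w11.png

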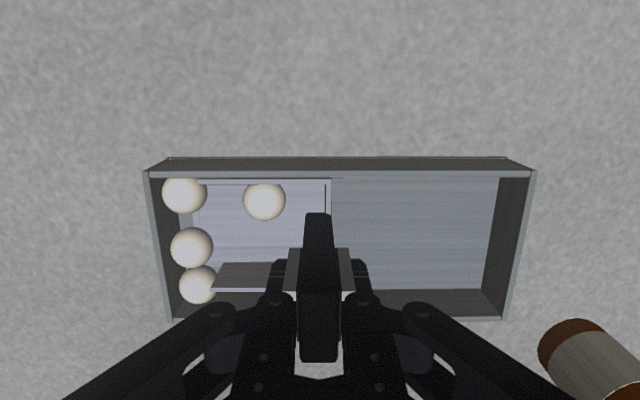

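```bash
python3 -m pendant '[[[-0.4,-0.08,-0.03],[0,0,0],255],[[-0.4,-0.08,-0.03],[0,0,0],255],[[-0.4,-0.08,-0.03],[0,0,0],255]]' 80; python3 b.py w12.png
```

```text
clock: 11.82
position: [0.5623, 0.0451, 0.0863]
ee_rot: [0.995, 0.102, 0.009, -0.002]
ft_force: [15.2, 2.0, -4.3]
grip_width: 0.156
[0.56227749 0.04504302 0.08634622] [ 0.9947  0.102   0.0089 -0.0021] [14.2  1.5 -1.9]
scoop centre tray [-0.0557  0.0099] lip x -0.0987
(np.float32(267.5), np.float32(198.5), np.float32(20.5)) [-0.0479  0.0263]
(np.float32(196.5), np.float32(194.5), np.float32(20.3)) [-0.0894  0.029 ]
(np.float32(209.5), np.float32(248.5), np.float32(19.9)) [-0.0853 -0.0061]
(np.float32(207.5), np.float32(286.5), np.float32(18.0)) [-0.0895 -0.0333]
```

View pics/w12.png

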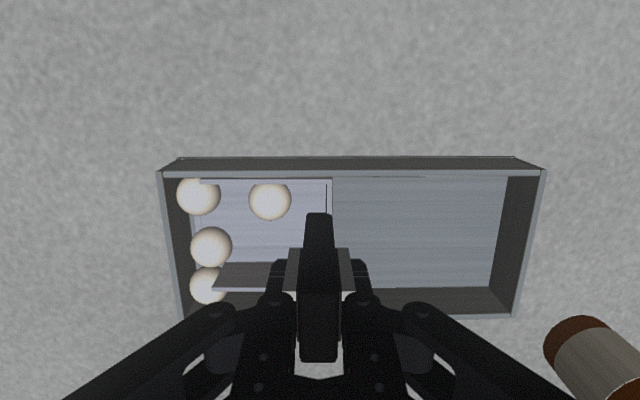

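```bash
python3 -m pendant '[[[0.3,0.06,0],[-0.5,2.4,0],255],[[0.34,0.07,0.05],[-0.5,2.4,0],255],[[0.34,0.07,0.05],[-0.5,2.4,0],255],[[0,0,0],[0,0,0],255]]' 80; python3 b.py w13.png
```

```text
clock: 12.38
position: [0.5719, 0.0469, 0.0852]
ee_rot: [0.993, 0.102, -0.056, 0.004]
ft_force: [5.0, -2.1, 6.0]
grip_width: 0.154
[0.57181441 0.0468764  0.08529422] [ 0.9932  0.1017 -0.0557  0.0041] [6.5 0.6 2. ]
scoop centre tray [-0.046   0.0098] lip x -0.089
(np.float32(248.5), np.float32(246.5), np.float32(21.0)) [-0.0616 -0.0075]
(np.float32(304.5), np.float32(200.5), np.float32(22.4)) [-0.0253  0.0248]
(np.float32(226.5), np.float32(199.5), np.float32(17.7)) [-0.0733  0.0235]
(np.float32(206.5), np.float32(285.5), np.float32(18.0)) [-0.0929 -0.0385]
```

View pics/w13.png

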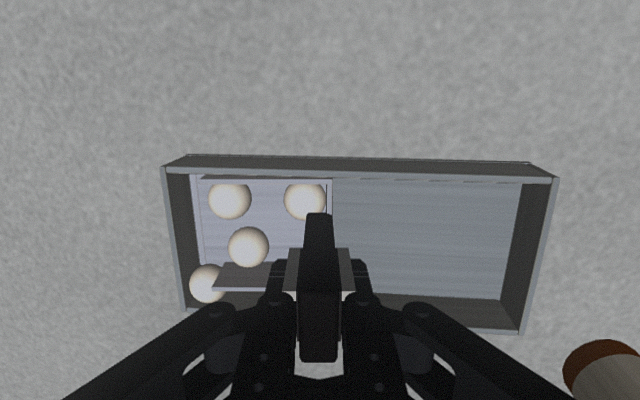

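```bash
python3 -m pendant '[[[0.4,0.08,0.3],[0,0,0],255],[[0.4,0,1],[0,0.5,0],255],[[0,0,2],[0,0,0],255],[[0,0,2.5],[0,0,0],255],[[0,0,2.5],[0,0,0],255],[[0,0,2.5],[0,0,0],255],[[0,0,2],[0,0,0],255],[[0,0,0.5],[0,0,0],255],[[0,0,0],[0,0,0],255]]' 80; python3 b.py w14.png; python3 -c "
from h import *
cam('scene','s14.png')"
```

```text
clock: 13.55
position: [0.5753, 0.0491, 0.2284]
ee_rot: [0.993, 0.103, -0.063, 0.003]
ft_force: [-0.0, 0.2, -2.8]
grip_width: 0.154
[0.57524521 0.04918415 0.22811939] [ 0.9927  0.1032 -0.0629  0.0032] [ 0.2 -1.2 -1.7]
scoop centre tray [-0.0421  0.0114] lip x -0.0851
(np.float32(274.5), np.float32(222.5), np.float32(19.9)) [-0.0794 -0.0502]
(np.float32(306.5), np.float32(192.5), np.float32(24.9)) [-0.0445 -0.015 ]
```

View pics/w14.png

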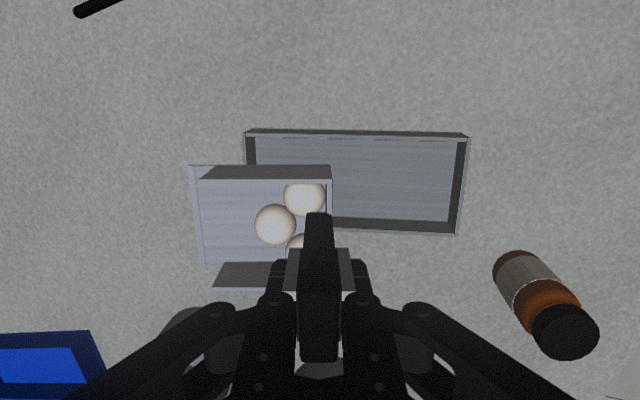

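View pics/s14.png

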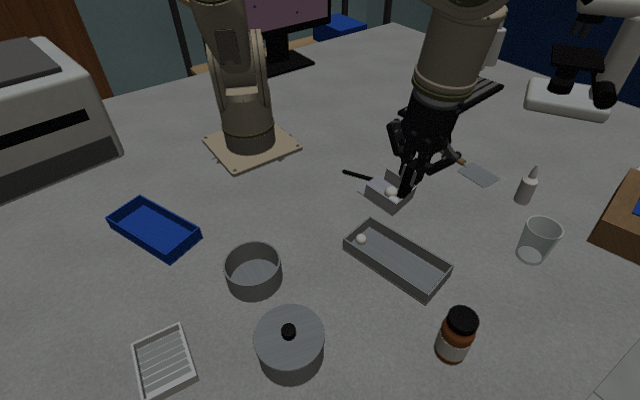

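```bash
cat > lip.py <<'E'
from h import *
from scipy.spatial.transform import Rotation as R
o=manip.get_obs(); p=np.array(o['position']); q=R.from_quat(o['ee_rot'])
L=np.array([-.079,.001,.081]); J=np.array([.4523,-.2255])
lip=p+q.apply(L); X=q.apply([1,0,0]); Z=q.apply([0,0,-1])
yaw=np.degrees(np.arctan2(X[1],X[0])); pitch=np.degrees(np.arcsin(X[2]))
print('lip',lip.round(4),'yaw',yaw.round(2),'mouth-down deg',pitch.round(2),'roll',np.degrees(np.arcsin(q.apply([0,1,0])[2])).round(2),'z',o['clock'],p.round(4),'F',o['ft_force'].round(1),o['joint_pos'].round(2))
d=lip[:2]-J; r=np.array([np.cos(np.radians(yaw)),np.sin(np.radians(yaw))]); print('lip from jar centre along mouth axis(+out)',(d@r).round(4),'across',(d@[-r[1],r[0]]).round(4))
def tgt(yaw,down,lip):
    Rq=R.from_euler('ZY',[yaw,-down],degrees=True)*R.from_quat([1,0,0,0])
    return np.array(lip)-Rq.apply(L),Rq
if __name__=='__main__':
    ry=np.radians(-26.5)
    l=[J[0]+.02*np.cos(ry),J[1]+.02*np.sin(ry)]
    for dn,z in[(-7,.11),(0,.085),(20,.075),(40,.07),(60,.07)]:
        t,_=tgt(-26.5,dn,l+[z]); print(dn,t.round(4),'delta cm',((t-p)*100).round(2))
E
python3 lip.py
```

```text
lip [0.4885 0.0304 0.1572] yaw 11.89 mouth-down deg -7.26 roll -0.38 z 13.65 [0.5751 0.0491 0.2276] F [-0.9 -1.  -3. ] [ 0.44  0.44 -0.8   1.48  0.29  1.48 -0.17]
lip from jar centre along mouth axis(+out) 0.0881 across 0.2429
-7 [ 0.5497 -0.2729  0.1808] delta cm [ -2.54 -32.2   -4.68]
0 [ 0.5413 -0.2688  0.166 ] delta cm [ -3.38 -31.79  -6.16]
20 [ 0.5123 -0.2543  0.1781] delta cm [ -6.28 -30.34  -4.95]
40 [ 0.4782 -0.2373  0.1828] delta cm [ -9.69 -28.64  -4.48]
60 [ 0.4432 -0.2199  0.1789] delta cm [-13.19 -26.89  -4.87]
```

```bash
python3 -m pendant '[[[-0.2,-1.5,0],[0,0,-2],255],[[-0.2,-2.5,0],[0,0,-3],255],[[-0.2,-3,0],[0,0,-3.6],255],[[-0.2,-3,0],[0,0,-3.6],255],[[-0.2,-3,0],[0,0,-3.6],255],[[-0.2,-3,0],[0,0,-3.6],255],[[-0.2,-3,0],[0,0,-3.6],255],[[-0.2,-3,0],[0,0,-3.6],255],[[-0.2,-3,0],[0,0,-3.6],255],[[-0.2,-2.5,0],[0,0,-3],255],[[-0.2,-1.5,0],[0,0,-2],255],[[0,0,0],[0,0,0],255]]' 80; python3 lip.py
```

```text
clock: 15.15
position: [0.5474, -0.2669, 0.2238]
ee_rot: [0.972, -0.227, -0.064, -0.017]
ft_force: [-0.3, 0.1, -3.0]
grip_width: 0.152
lip [ 0.4673 -0.228   0.154 ] yaw -26.29 mouth-down deg -7.6 roll -0.28 z 15.15 [ 0.5474 -0.2669  0.2238] F [-0.3  0.1 -3. ] [ 0.8   0.47 -0.57  1.4   0.21  1.48 -0.23]
lip from jar centre along mouth axis(+out) 0.0146 across 0.0044
-7 [ 0.5497 -0.2729  0.1808] delta cm [ 0.23 -0.6  -4.31]
0 [ 0.5413 -0.2688  0.166 ] delta cm [-0.6  -0.19 -5.78]
20 [ 0.5123 -0.2543  0.1781] delta cm [-3.51  1.26 -4.57]
40 [ 0.4782 -0.2373  0.1828] delta cm [-6.92  2.96 -4.1 ]
60 [ 0.4432 -0.2199  0.1789] delta cm [-10.42   4.71  -4.49]
```

```bash
python3 -m pendant '[[[0.2,-0.5,-1.5],[0,0,0],255],[[0,0,-2],[0,0,0],255],[[0,0,-1.5],[0,0,0],255],[[0,0,0],[0,0,0],255]]' 80; python3 lip.py
python3 -c "
from h import *
cam('wrist','w15.png');cam('scene','s15.png')"
```

```text
clock: 15.65
position: [0.5499, -0.2679, 0.169]
ee_rot: [0.972, -0.224, -0.065, -0.018]
ft_force: [-0.8, 0.3, -1.8]
grip_width: 0.149
lip [ 0.4695 -0.2294  0.0994] yaw -25.9 mouth-down deg -7.74 roll -0.39 z 15.65 [ 0.5499 -0.2679  0.169 ] F [-0.8  0.3 -1.8] [ 0.79  0.51 -0.56  1.45  0.24  1.39 -0.24]
lip from jar centre along mouth axis(+out) 0.0171 across 0.004
-7 [ 0.5497 -0.2729  0.1808] delta cm [-0.03 -0.5   1.18]
0 [ 0.5413 -0.2688  0.166 ] delta cm [-0.86 -0.09 -0.3 ]
20 [ 0.5123 -0.2543  0.1781] delta cm [-3.76  1.36  0.91]
40 [ 0.4782 -0.2373  0.1828] delta cm [-7.17  3.06  1.38]
60 [ 0.4432 -0.2199  0.1789] delta cm [-10.67   4.81   0.99]
```

View pics/w15.png

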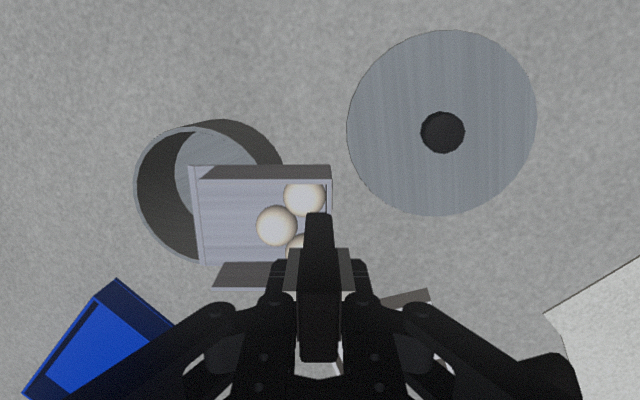

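View pics/s15.png

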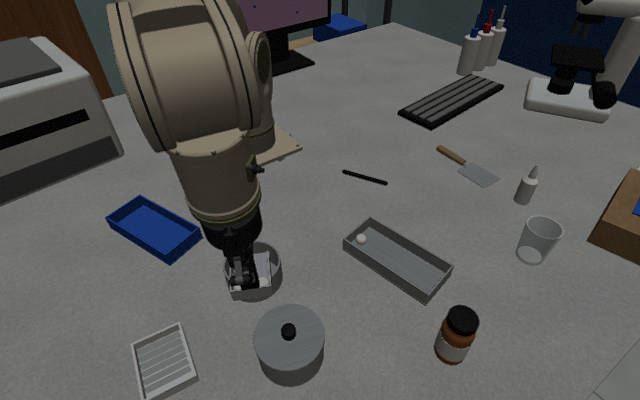

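```bash
python3 - <<'E'
from lip import *
ry=np.radians(-26.2); l=[J[0]+.02*np.cos(ry),J[1]+.02*np.sin(ry)]
pr=p
for dn,z in[(0,.085),(9,.08),(18,.077),(27,.074),(36,.072),(45,.07),(54,.07),(62,.07)]:
    t,_=tgt(-26.2,dn,l+[z]); print(dn,((t-pr)*100).round(2)); pr=t
E
```

```text
lip [ 0.4704 -0.2298  0.1009] yaw -25.92 mouth-down deg -7.6 roll -0.39 z 15.75 [ 0.5506 -0.2683  0.1707] F [ 0.3  0.  -2.4] [ 0.79  0.51 -0.56  1.45  0.24  1.39 -0.24]
lip from jar centre along mouth axis(+out) 0.0181 across 0.0041
0 [-0.91 -0.   -0.47]
9 [-1.22  0.6   0.64]
18 [-1.37  0.67  0.61]
27 [-1.48  0.73  0.36]
36 [-1.55  0.76  0.19]
45 [-1.59  0.78 -0.08]
54 [-1.59  0.78 -0.16]
62 [-1.38  0.68 -0.37]
```

```bash
python3 -m pendant '[[[-0.9,0,-0.5],[-3.4,-6.8,0],255],[[-1.2,0.6,0.6],[-4,-8.1,0],255],[[-1.4,0.7,0.6],[-4,-8.1,0],255],[[-1.5,0.7,0.4],[-4,-8.1,0],255]]' 80; python3 lip.py
```

```text
clock: 16.25
position: [0.5038, -0.2482, 0.1847]
ee_rot: [0.945, -0.216, 0.239, 0.053]
ft_force: [0.9, 1.0, -1.5]
grip_width: 0.156
lip [ 0.4756 -0.2354  0.0759] yaw -25.77 mouth-down deg 28.37 roll -0.14 z 16.25 [ 0.5038 -0.2482  0.1847] F [ 0.9  1.  -1.5] [ 1.02 -0.03 -0.65  2.1   0.03  0.58 -0.1 ]
lip from jar centre along mouth axis(+out) 0.0252 across 0.0012
-7 [ 0.5497 -0.2729  0.1808] delta cm [ 4.58 -2.48 -0.39]
0 [ 0.5413 -0.2688  0.166 ] delta cm [ 3.75 -2.06 -1.87]
20 [ 0.5123 -0.2543  0.1781] delta cm [ 0.85 -0.61 -0.66]
40 [ 0.4782 -0.2373  0.1828] delta cm [-2.56  1.09 -0.19]
60 [ 0.4432 -0.2199  0.1789] delta cm [-6.06  2.83 -0.58]
```

```bash
python3 -m pendant '[[[-1.7,0.8,0.1],[-4,-8.1,0],255],[[-1.7,0.8,-0.1],[-4,-8.1,0],255],[[-1.6,0.8,-0.2],[-4,-8.1,0],255],[[0,0,0],[0,0,0],255]]' 80; python3 lip.py
python3 -c "
from h import *
cam('wrist','w16.png');cam('scene','s16.png')"
```

```text
clock: 16.75
position: [0.4844, -0.224, 0.1938]
ee_rot: [0.894, -0.195, 0.395, 0.079]
ft_force: [0.5, -0.2, -1.8]
grip_width: 0.157
lip [ 0.4904 -0.2263  0.0808] yaw -25.07 mouth-down deg 47.56 roll -0.7 z 16.75 [ 0.4844 -0.224   0.1938] F [ 0.5 -0.2 -1.8] [ 1.03 -0.26 -0.66  2.4  -0.68  0.15  0.52]
lip from jar centre along mouth axis(+out) 0.0349 across 0.0154
-7 [ 0.5497 -0.2729  0.1808] delta cm [ 6.53 -4.89 -1.3 ]
0 [ 0.5413 -0.2688  0.166 ] delta cm [ 5.7  -4.48 -2.78]
20 [ 0.5123 -0.2543  0.1781] delta cm [ 2.79 -3.03 -1.57]
40 [ 0.4782 -0.2373  0.1828] delta cm [-0.62 -1.33 -1.1 ]
60 [ 0.4432 -0.2199  0.1789] delta cm [-4.11  0.41 -1.49]
```

View pics/w16.png

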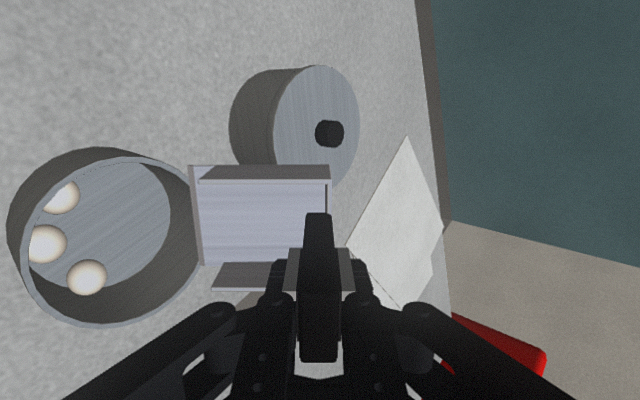

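View pics/s16.png

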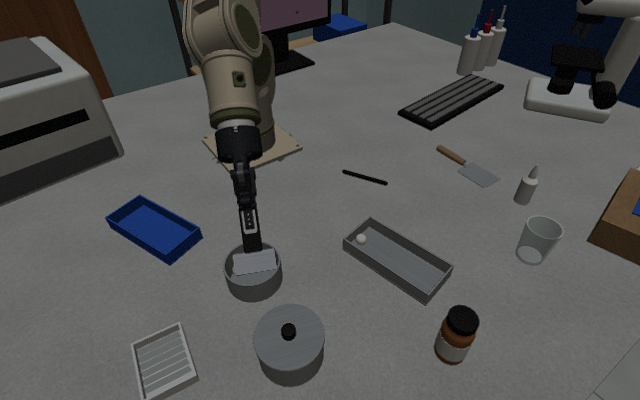

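```bash
python3 -m pendant '[[[1,-0.5,1.5],[3.8,8,0],255],[[1.2,-0.6,1.5],[3.8,8,0],255],[[1.2,-0.6,1.5],[3.8,8,0],255],[[1.2,-0.6,1],[3.8,8,0],255],[[1.2,-0.6,1],[3.8,8,0],255],[[0,0,0],[0,0,0],255]]' 80; python3 lip.py
```

```text
clock: 17.6
position: [0.534, -0.2462, 0.2428]
ee_rot: [0.971, -0.214, 0.102, 0.005]
ft_force: [-0.0, 0.5, -1.1]
grip_width: 0.149
lip [ 0.4793 -0.2186  0.1477] yaw -25.08 mouth-down deg 11.51 roll -1.93 z 17.6 [ 0.534  -0.2462  0.2428] F [-0.   0.5 -1.1] [ 1.41  0.33 -1.22  1.7   0.35  1.14 -0.32]
lip from jar centre along mouth axis(+out) 0.0216 across 0.0177
-7 [ 0.5497 -0.2729  0.1808] delta cm [ 1.56 -2.67 -6.2 ]
0 [ 0.5413 -0.2688  0.166 ] delta cm [ 0.73 -2.26 -7.68]
20 [ 0.5123 -0.2543  0.1781] delta cm [-2.18 -0.81 -6.47]
40 [ 0.4782 -0.2373  0.1828] delta cm [-5.58  0.89 -6.  ]
60 [ 0.4432 -0.2199  0.1789] delta cm [-9.08  2.63 -6.39]
```

```bash
python3 -m pendant '[[[0.5,1.5,0],[2.4,5,0],255],[[0.5,2.5,0],[2.4,5,0],255],[[0.7,4,0],[0,0,3],255],[[0.7,4.2,0],[0,0,3],255],[[0.7,4.2,0],[0,0,3],255],[[0.7,4.2,0],[0,0,3],255],[[0.7,4.2,0],[0,0,3],255],[[0.7,4.2,0],[0,0,3],255]]' 80; python3 lip.py
```

```text
clock: 18.6
position: [0.5888, 0.0349, 0.2476]
ee_rot: [0.997, -0.076, 0.02, 0.002]
ft_force: [0.6, -1.7, -2.0]
grip_width: 0.152
lip [0.5138 0.0453 0.1636] yaw -8.72 mouth-down deg 2.29 roll 0.08 z 18.6 [0.5888 0.0349 0.2476] F [ 0.6 -1.7 -2. ] [ 0.77  0.48 -1.21  1.55  0.48  1.39 -0.62]
lip from jar centre along mouth axis(+out) 0.0197 across 0.277
-7 [ 0.5497 -0.2729  0.1808] delta cm [ -3.91 -30.78  -6.69]
0 [ 0.5413 -0.2688  0.166 ] delta cm [ -4.74 -30.37  -8.16]
20 [ 0.5123 -0.2543  0.1781] delta cm [ -7.65 -28.92  -6.95]
40 [ 0.4782 -0.2373  0.1828] delta cm [-11.06 -27.22  -6.48]
60 [ 0.4432 -0.2199  0.1789] delta cm [-14.56 -25.48  -6.87]
```

```bash
python3 -m pendant '[[[0.4,4.4,0],[0,1.2,2],255],[[0.4,4.4,0],[0,1,2],255],[[0.4,4.2,0],[0,0,1],255],[[0.2,3,0],[0,0,0],255],[[0,1,0],[0,0,0],255],[[0,0,0],[0,0,0],255]]' 80; python3 lip.py | head -1; python3 -c "
from h import *
cam('scene','s17.png');cam('wrist','w17.png')"
```

```text
clock: 19.35
position: [0.6069, 0.2066, 0.2546]
ee_rot: [0.999, -0.038, 0.018, 0.012]
ft_force: [-0.1, -1.0, -1.3]
grip_width: 0.158
lip [0.531  0.2095 0.1708] yaw -4.38 mouth-down deg 2.11 roll 1.35 z 19.35 [0.6069 0.2066 0.2546] F [-0.1 -1.  -1.3] [ 0.35  0.59 -1.14  1.39  0.58  1.49 -0.84]
```

View pics/s17.png

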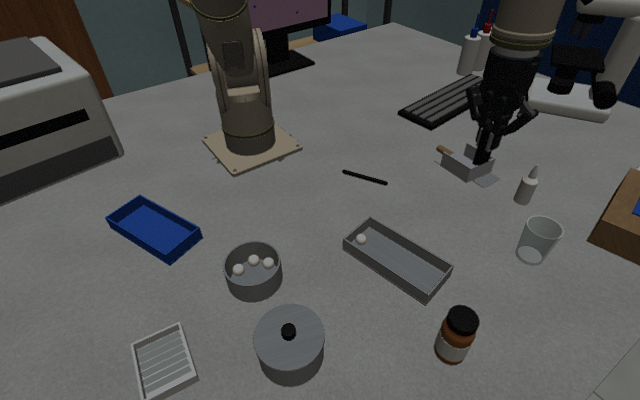

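View pics/w17.png

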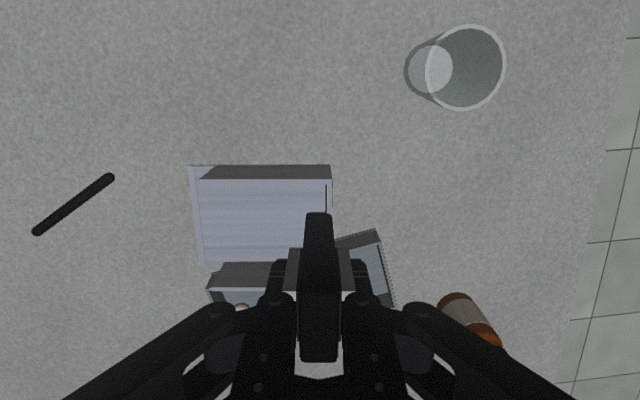

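```bash
python3 -m pendant '[[[0,0.5,-2],[1.5,2,0],255],[[0,0,-3.5],[0,0,0],255],[[0,0,-4],[0,0,0],255],[[0,0,-3],[0,0,0],255],[[0,0,-1],[0,0,0],255],[[0,0,0],[0,0,0],255]]' 80; python3 lip.py | head -1
```

```text
clock: 20.2
position: [0.6086, 0.2017, 0.1089]
ee_rot: [0.999, -0.046, -0.005, -0.001]
ft_force: [-0.6, 0.6, -0.7]
grip_width: 0.153
lip [0.529  0.2082 0.0288] yaw -5.29 mouth-down deg -0.61 roll -0.05 z 20.2 [0.6086 0.2017 0.1089] F [-0.6  0.6 -0.7] [ 0.34  0.74 -1.06  1.52  0.65  1.28 -0.9 ]
```

```bash
python3 -m pendant '[[[0,0,-1.2],[0,-0.5,0],255],[[0,0,-0.8],[0,0,0],255],[[0,0,-0.3],[0,0,0],255],[[0,0,0],[0,0,0],255]]' 80; python3 lip.py | head -1
```

```text
clock: 20.7
position: [0.6098, 0.202, 0.0868]
ee_rot: [0.999, -0.047, 0.001, -0.002]
ft_force: [0.4, 0.5, -0.8]
grip_width: 0.156
lip [0.5312 0.2087 0.0057] yaw -5.33 mouth-down deg 0.08 roll -0.19 z 20.7 [0.6098 0.202  0.0868] F [ 0.4  0.5 -0.8] [ 0.34  0.75 -1.05  1.55  0.68  1.24 -0.91]
```

```bash
python3 -m pendant '[[[0,0,-0.35],[0,0,0],255],[[0,0,-0.2],[0,0,0],255],[[0,0,-0.1],[0,0,0],255],[[0,0,0],[0,0,0],255]]' 80; python3 lip.py | head -1
```

```text
clock: 21.2
position: [0.6104, 0.2026, 0.0813]
ee_rot: [0.999, -0.046, 0.002, -0.002]
ft_force: [-0.7, -0.1, -0.8]
grip_width: 0.152
lip [5.319e-01 2.092e-01 1.000e-04] yaw -5.33 mouth-down deg 0.17 roll -0.23 z 21.2 [0.6104 0.2026 0.0813] F [-0.7 -0.1 -0.8] [ 0.33  0.76 -1.04  1.55  0.68  1.23 -0.92]
```

```bash
python3 -m pendant '[[[0,0,-0.1],[0,0,0],255],[[0,0,0],[0,0,0],255]]' 80; python3 lip.py | head -1
```

```text
clock: 21.45
position: [0.6105, 0.2027, 0.0813]
ee_rot: [0.999, -0.046, 0.002, -0.002]
ft_force: [-1.2, -0.8, 0.3]
grip_width: 0.152
lip [0.5321 0.2094 0.    ] yaw -5.33 mouth-down deg 0.2 roll -0.22 z 21.45 [0.6105 0.2027 0.0813] F [-1.2 -0.8  0.3] [ 0.33  0.76 -1.04  1.55  0.68  1.23 -0.92]
```

Contact: z has stopped changing and the force reads above the scoop's hanging weight. Opening the gripper.

```bash
python3 -m pendant '[[[0,0,0],[0,0,0],200],[[0,0,0],[0,0,0],120],[[0,0,0],[0,0,0],60],[[0,0,0],[0,0,0],0],[[0,0,0],[0,0,0],0],[[0,0,0],[0,0,0],0],[[0,0,0],[0,0,0],0]]' 80; python3 lip.py | head -1; python3 -c "
from h import *
cam('wrist','w18.png')"
```

```text
clock: 22.32
position: [0.6107, 0.2028, 0.0809]
ee_rot: [0.999, -0.047, 0.002, -0.002]
ft_force: [0.1, 0.5, -0.1]
grip_width: 0.999
lip [ 5.323e-01  2.095e-01 -4.000e-04] yaw -5.33 mouth-down deg 0.22 roll -0.25 z 22.325 [0.6107 0.2028 0.0809] F [ 0.1  0.5 -0.1] [ 0.33  0.76 -1.04  1.55  0.68  1.23 -0.92]
```

View pics/w18.png

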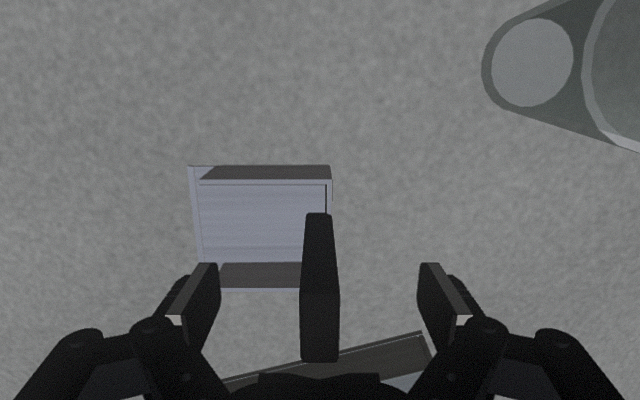

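The scoop stands flat on the bench, with the jaws clear on both sides of the handle (301–340 px, pads at 218 and 420). Next I raise the hand straight up.

```bash
python3 -m pendant '[[[0,0,1],[0,0,0],0],[[0,0,2.5],[0,0,0],0],[[0,0,4],[0,0,0],0],[[0,0,4],[0,0,0],0],[[0,0,4],[0,0,0],0],[[0,0,0],[0,0,0],0],[[0,0,0],[0,0,0],0]]'; python3 -c "
from h import *
cam('wrist','w19.png');cam('scene','s19.png');c=cam('top','t19.png')
import cv2
cv2.imwrite('pics/t19c.png',cv2.resize(c['pixels'][100:230,180:430,::-1],None,fx=3,fy=3))
o=manip.get_obs();print(o['position'],o['clock'],o['ft_force'],o['joint_velocities'].round(3))"
```

```text
clock: 23.25
position: [0.6097, 0.2033, 0.2443]
ee_rot: [0.999, -0.046, 0.003, -0.003]
ft_force: [0.3, 0.2, -0.8]
grip_width: 0.996
[0.60955178 0.20327985 0.24369083] 23.4 [-1.36917222 -0.05315966 -0.10504245] [ 0.001  0.007  0.004  0.002 -0.    -0.001  0.001]
```

View pics/w19.png

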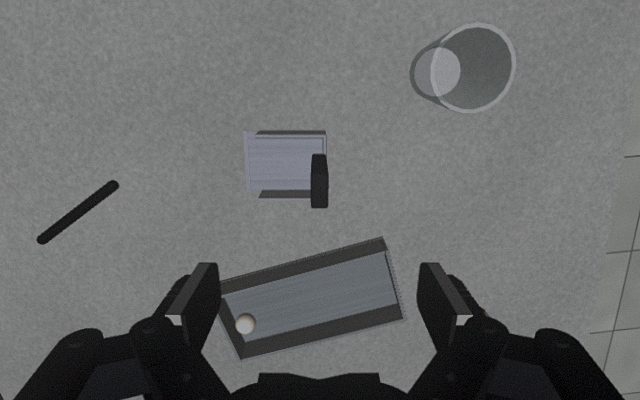

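View pics/s19.png

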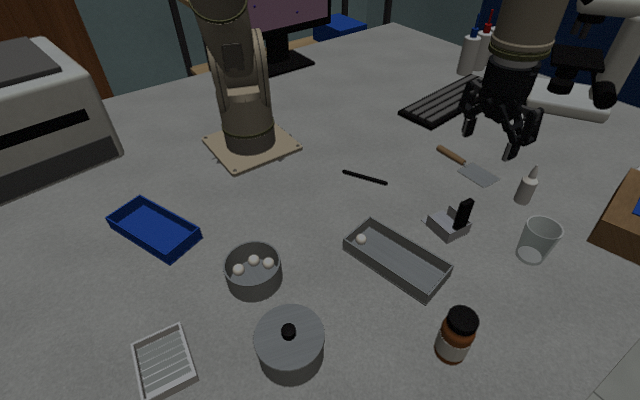

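View pics/t19c.png

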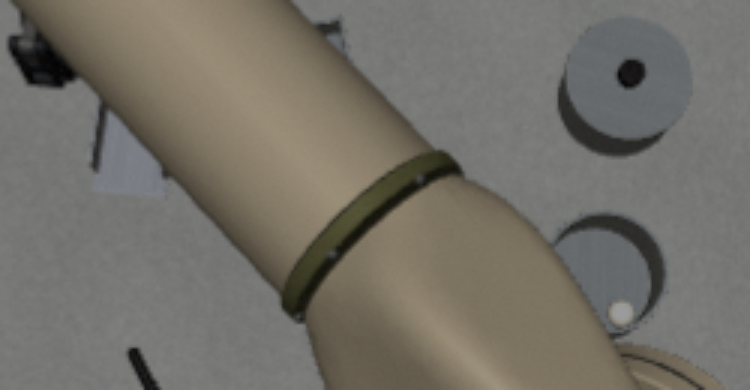

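The scene view shows three balls in the open jar at (238,270), (253,260) and (268,263), and the fourth still in the tray at (361,239). The scoop stands upright on the bench at (450,222), with the gripper well clear. The job is done, so I'm handing it in.

```bash
python3 -c "
from workcell import manip
print(manip.hand_in())"
```

```text
the job is handed in; nothing more can be done
None
```

I scooped three of the four balls out of the steel tray and tipped them into the open jar. I then set the scoop upright on the bench beside the tray, let go and raised the hand clear. The job was handed in at about 23.4 s of the 72 s allowed.

**Last checks:**
- The scene picture shows three balls in the open jar and the fourth still in the tray. It also shows the scoop standing upright, about 3 cm or more from the tray.
- The gripper is open about 16 cm above its release height and touches nothing; the force reading is near zero.
- In the final top view the arm hid part of the scoop and jar, so only one ball in the jar could be seen from there.

**What went off plan:**
- On the first pull, two balls were squeezed into the tray's corners, so I shifted the scoop about 10 mm sideways and pulled again. That pull stopped against the corner ball at about 15 N.
- The tip reached only about 48° of the 55–60° I wanted, with joint 4 close to its limit. All three balls still rolled out.

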